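# Tap a bearing cup square into its housing

## Robot

A 6-joint arm with a two-finger parallel gripper is mounted at the origin on the work surface. World frame = base frame: x ahead of the robot, y to its left, z up, the work surface at z = 0. Lengths are in m, angles in rad, forces in N, time in s.
With the tool pointing down it reaches from about 0.3 to 0.875 m from the base axis. Payload 6.4 kg.
Tool frame: the origin (TCP) lies at the very end of the fingers, on their centre line; the grasp point (between the pads) lies 19 mm behind it (r.pinch_z is the distance from the TCP to the grasp point, in m); z points along the fingers, y is the direction in which the jaws open and shut (so a half turn about z gives the same grasp; the last joint's range is limited). The gripper opens to 88 mm and grips with 3 to 60 N. Pads are 18 mm wide; open, the fingers measure 123 mm over their backs; the gripper's body (75 mm by 187 mm) begins 45 mm behind the grasp point.
Start: joints at [-1.453, 0.181, 1.607, -0, 1.354, -0.206], TCP at [0.183, -0.545, 0.239] pointing down, gripper open.
Joint ranges: [-2.99, 2.99], [-0.89, 2.07], [0.3, 2.58], [-1.14, 4.28], [0, 2.63], [-3.12, 3.12]. Speed limits (rad/s): [2.57, 2.57, 3.01, 3.14, 3.14, 3.14].

## Interface

Orientations are given as a unit quaternion [x, y, z, w].
In Python, from bench import r, vision, job_done gives the robot as it stands. The module is installed in compiled form; this text tells all that it offers.
- The arm moves only by the shell command python3 -m jog 'ROWS' [FORCE]. ROWS is text: rows parted by semicolons, each of 7 numbers parted by spaces: the shift along the world's x, y, z in m, then the turn, a rotation vector about the world's x, y, z in degrees, then the opening, from 0 (shut) to 1 (fully open). A call has 1 to 8 rows; each row shifts and turns the commanded pose from where the row before left it; what a row does not reach is not made up. A row lasts 1/8 s, in which the tool goes at most 62.5 mm and 10.7 degrees, less where a joint would pass 70% of its speed; a pose out of reach is approached as far as the arm can. A call with a gripper value outside its range is refused whole. The fingers move at their own pace and stop on an object; FORCE is the grip in N (left out, the last holds). Time passes only in rows, so rows that do not move let the fingers close. It gives the time, the measured TCP pose, the force and the opening at its end, in the units of the state.
- r.read_state(): the state, without advancing time (a new reading comes with each control period).
- vision.get_image(name): name is "scene" or "top" or "wrist"; returns a dict with "img" (384x512x3 uint8, blue, green, red), "intrinsics" (3x3 intrinsics, pixels), "world_to_cam" (4x4, takes a point from world to camera coordinates); the wrist camera has in their place "hand_eye" (4x4, takes a point from camera to tool coordinates, whose origin is the TCP and whose axes are the flange's). Camera axes: x right, y down, z forward; pixel columns grow to the right and rows downward; lengths in m; the calibration is good to about 2 mm. The wrist camera is an equidistant fisheye: a pixel r from the principal point sees the ray r / f radians off the axis. A picture is of the moment at which its call begins: read the wrist's pose just before it. There is no depth.
- job_done(): hands the job in, once; it reports no verdict.
The state is a dict: "clock": time; "joint_positions": joint angles; "joint_velocities": joint speeds; "tau": joint torques, N m; "ee_pos": TCP position; "ee_rot": TCP orientation; "force": force on the tool from outside, world axes, zero at the start; "ft_torque": the same for the moment, N m; "finger_gap": finger opening in m.
Only numpy, scipy, OpenCV 4.12 (cv2) and the standard library are available. Lean on these libraries where they do the work, as an engineer would, in place of code of your own. Each camera call takes 0.05 s, during which the arm holds its last target.

## Task

The steel bearing cup has been started square in the tight bore of the cast housing. Take the brass drift out of the tool block and use its tip to drive the cup gently down, a little at a time on alternate sides of its rim so that it never cocks, until it sits solid on the shoulder in the bore all the way round; do not lean on it hard once it has bottomed or touch it with the gripper. Then stand the drift back in the tool block and leave the rest of the bench as it is.

Things in the scene. Friction and masses are not known exactly. Their poses are not given: they have to be found in the camera images.
- housing: heavy dark cast-iron bearing housing, fixed between bench dogs: square 130 mm flange 16 mm thick, on it a round boss 104 mm across whose bright top face is 50 mm above the bench. Origin: centre of its underside on the bench; z up. A vertical blind bore of 80 mm runs down the origin's axis
- bore_mouth (a point): centre of the bore's mouth, level with the housing's top face (50 mm above the bench). Down in the bore is the shoulder the cup must sit on, a ledge of 60 mm inside diameter. Its depth under the face differs from casting to casting, 17 to 25 mm, and is not known: it must be felt
- cup: loose plain steel ring (bearing cup), 80 mm outside diameter, 16 mm tall, flat top rim 7 mm wide (inside diameter 66 mm), 0.2 kg, open through. Origin: centre of its underside; z along its axis, up. It starts upright in the bore with 11 to 12 mm of it inside, the rest above the face. Seated, its underside lies on the shoulder and its rim is 1 to 9 mm below the face
- cup_rim (a point): centre of the cup's rim circle, 16 mm above its origin. The bore grips the cup by friction: a push at one place on the rim moves it at some 5 to 11 N; that side sinks as the tool goes, the far edge stays or rises a little (about 1 degree of tilt per mm pushed), and it stays where left. On the shoulder it goes solid: 15 to 20 N no longer moves it; over 35 N, knocks included, harms it
- drift: loose stepped brass drift (round punch) standing upright in one of the two holes of the tool block: 138 mm long, 14 mm thick shank, the lowest 34 mm 10 mm thick with a flat tip; 0.17 kg. Origin: centre of the flat tip at its lower end; z along it towards the top. It stands on the hole's bottom, so 88 mm of it show above the block
- drift_top (a point): centre of the drift's upper end, 138 mm from its tip
- block: fixed dark wooden tool block, 66 x 150 x 60 mm tall. Origin: centre of its underside on the bench; y along its length, z up. Two round upright holes of 19 mm, 50 mm deep, chamfered, at y = +40 and -40 mm; one holds the drift, the other the punch
- hole0 (a point): centre of the mouth of the hole at y = +40 mm of the block, 60 mm above the bench
- hole1 (a point): centre of the mouth of the hole at y = -40 mm of the block, 60 mm above the bench
- punch: bystander: loose steel pin punch standing in the other hole, 11 mm thick and 108 mm long, narrowed to 7 mm for the top 23 mm, so thinner and shorter than the drift. Origin: centre of its lower end
- cone: bystander: loose roller cone of the bearing lying on the bench, 68 mm across, 18 mm tall. Origin: centre of its underside
- tin: bystander: loose grease tin, 72 mm across, 75 mm tall. Origin: centre of its underside
- plane: bystander: loose wooden hand plane, 240 x 62 mm, 140 mm tall with its iron. Origin: centre of its sole
There are look-alikes about, which are no part of the job. What is meant by the block is not white, and is the larger of those in its own colour.

How it is judged:
On the way, in this order (a step that is already met when the one before it is completed fails the run):
1. the drift is lifted out of the tool block (z of drift in the frame of block above 0.062 m), for 0.1 s.
2. the cup is driven fully home on the shoulder and square (z of shoulder_c0 in the frame of cup above -0.0135 m and angle between cup's own z axis and vertical below 0.026 rad), for 0.2 s.
At the end, for the whole second after the job is handed in: The cup's underside is within 1.5 mm of the shoulder and its axis within 1.5 degrees of upright, and the drift stands at rest on the bottom of a hole of the tool block, let go (all of step 2 and (horizontal distance between drift and hole0 below 0.01 m or horizontal distance between drift and hole1 below 0.01 m) and z of drift in the frame of block below 0.014 m and angle between drift's own z axis and vertical below 0.2 rad and linear speed of drift below 0.02 m/s); the robot touches nothing.
It fails at once if the cup cocks by more than 5 degrees (angle between cup's own z axis and vertical above 0.087 rad).
It fails at once if the drift is driven against the cup with more than 35 N (contact force between drift and cup above 35 N).
It fails at once if the gripper or arm touches the cup (contact force between any of the fingers, the arm and cup above 0.5 N).
It fails at once if a bystander is disturbed (distance of any of punch, cone, tin, plane from where it was at the start of the episode above 0.015 m).
It also fails if it takes over 72 s, if anything falls off the work surface, if the arm or the gripper's body presses on something with over 40 N, if the wrist force passes 120 N, or if a joint passes its speed limit or range.

## Working session

There is one attempt and no reset: what is moved stays moved. The work goes in short steps, Python scripts to look and compute and a shell command to move; the robot and the scene stay as the last step left them, time stands still between calls to the robot, and variables do not carry over. Pictures are saved under pics/ and viewed, and the job is handed in when it is done.

```bash
mkdir -p pics; cat > h.py <<'E'
from bench import r, vision
import numpy as np, cv2
def snap(name,tag):
    s=r.read_state(); d=vision.get_image(name); cv2.imwrite(f'pics/{tag}.png',d['img']); 
    np.savez(f'pics/{tag}.npz',pos=s['ee_pos'],rot=s['ee_rot'],**{k:np.array(v) for k,v in d.items()})
    return d
E
python3 - <<'E'
from h import *
for n in ['scene','top','wrist']:
    d=snap(n,n+'0'); print(n,d['intrinsics'] if 'intrinsics' in d else '', d.get('world_to_cam'), d.get('hand_eye'), d.keys())
s=r.read_state(); print({k:np.round(v,4) for k,v in s.items()}, r.pinch_z)
E
```

```text
scene [[379.1652347    0.         261.07662926]
 [  0.         379.1652347  188.31526193]
 [  0.           0.           1.        ]] [[ 0.50369858  0.86373234 -0.01594354 -0.35401907]
 [ 0.55940831 -0.34017994 -0.75587033 -0.24374027]
 [-0.65829332  0.37181186 -0.65452719  1.32185442]
 [ 0.          0.          0.          1.        ]] None dict_keys(['img', 'intrinsics', 'world_to_cam'])
top [[383.75117187   0.         260.73267555]
 [  0.         383.75117187 184.38446232]
 [  0.           0.           1.        ]] [[ 0.01829701 -0.99923487 -0.03456735  0.06020474]
 [-0.99659353 -0.01544618 -0.08101075  0.6009746 ]
 [ 0.08041483  0.03593185 -0.99611363  0.95209277]
 [ 0.          0.          0.          1.        ]] None dict_keys(['img', 'intrinsics', 'world_to_cam'])
wrist [[297.31863964   0.         257.72308686]
 [  0.         297.31863964 186.67843061]
 [  0.           0.           1.        ]] None [[-8.90517926e-04 -9.61010541e-01 -2.76510302e-01  7.05971029e-02]
 [ 9.99999593e-01 -8.15537384e-04 -3.86161166e-04 -6.31683159e-04]
 [ 1.45600463e-04 -2.76510533e-01  9.61010876e-01 -1.45324859e-01]
 [ 0.00000000e+00  0.00000000e+00  0.00000000e+00  1.00000000e+00]] dict_keys(['img', 'intrinsics', 'hand_eye'])
{'clock': np.float64(0.15), 'joint_positions': array([-1.4533,  0.1814,  1.6078, -0.    ,  1.3538, -0.2063]), 'joint_velocities': array([ 0.0006, -0.0022, -0.0014,  0.0018,  0.0017,  0.0002]), 'tau': array([ 1.80000e-03, -4.34226e+01, -3.42174e+01,  7.02000e-02,
        3.56000e-02, -1.00000e-04]), 'ee_pos': array([ 0.1829, -0.5447,  0.238 ]), 'ee_rot': array([ 9.869e-01,  1.612e-01,  0.000e+00, -7.000e-04]), 'force': array([0.2505, 0.6189, 0.2613]), 'ft_torque': array([ 0.005 , -0.0358,  0.0066]), 'finger_gap': np.float64(0.0883)} 0.0187
```

View pics/scene0.png

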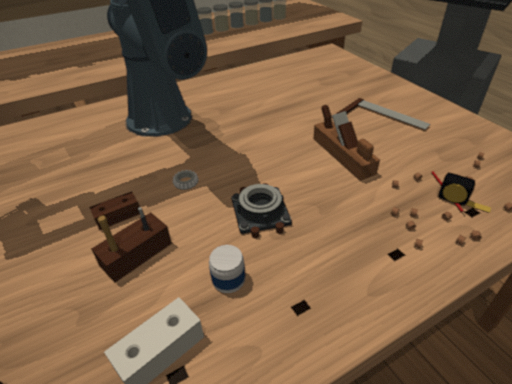

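View pics/top0.png

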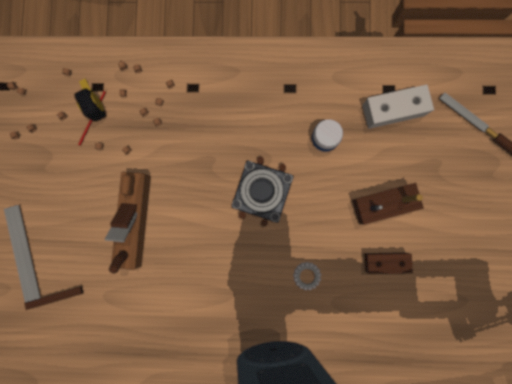

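View pics/wrist0.png

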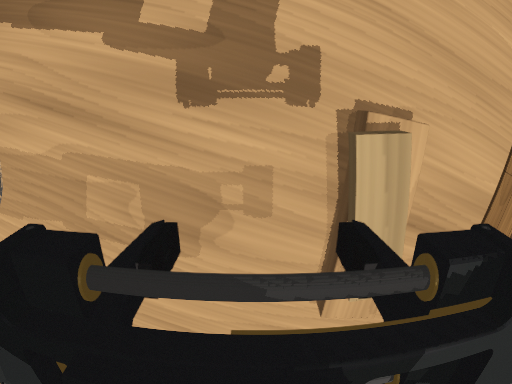

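```bash
python3 - <<'E'
from h import *
a=cv2.imread('pics/top0.png')[160:240,220:450]; cv2.imwrite('pics/c1.png',cv2.resize(a,None,fx=3.4,fy=3.4,interpolation=cv2.INTER_CUBIC))
b=cv2.imread('pics/scene0.png')[150:290,80:310]; cv2.imwrite('pics/c2.png',cv2.resize(b,None,fx=3.4,fy=3.4,interpolation=cv2.INTER_CUBIC))
E
```

```text
(no output)
```

View pics/c1.png

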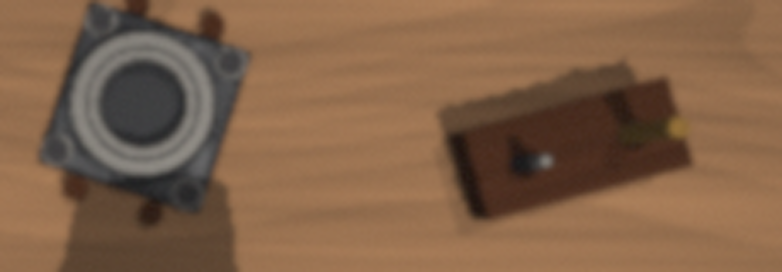

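View pics/c2.png

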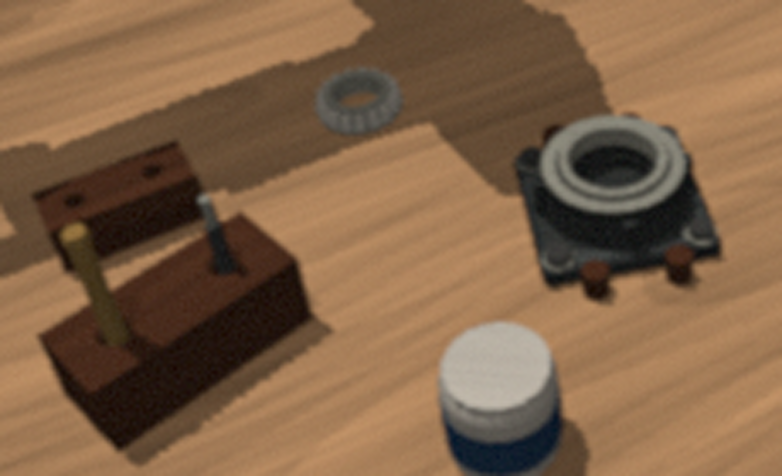

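Brown two-hole candidates in the top view are the big brown block (387,203), the small brown block (387,262) and the white block (398,105). By the description I choose the big brown one. The tools in it are brass and thick at (420,198), which is the drift, and steel and thin at (380,207), which is the punch.

```bash
cat >> h.py <<'E'
def ray(tag,uv):
    z=np.load(f'pics/{tag}.npz'); K=z['intrinsics']
    if 'world_to_cam' in z:
        T=z['world_to_cam']; d=np.linalg.inv(K)@[uv[0],uv[1],1]; R=T[:3,:3]
        o=-R.T@T[:3,3]; d=R.T@d
    else:
        from scipy.spatial.transform import Rotation as Ro
        p=np.array([(uv[0]-K[0,2])/K[0,0],(uv[1]-K[1,2])/K[1,1]]); th=np.hypot(*p); 
        d=np.array([*(p/max(th,1e-9)*np.sin(th)),np.cos(th)]); H=z['hand_eye']; Rw=Ro.from_quat(z['rot']).as_matrix()
        o=Rw@H[:3,3]+z['pos']; d=Rw@H[:3,:3]@d
    return o,d/np.linalg.norm(d)
def onz(tag,uv,h):
    o,d=ray(tag,uv); return np.round(o+d*(h-o[2])/d[2],4)
def tri(a,b):
    A=np.zeros((3,3));y=np.zeros(3);L=[]
    for t,u in (a,b):
        o,d=ray(t,u);P=np.eye(3)-np.outer(d,d);A+=P;y+=P@o;L.append((P,o))
    x=np.linalg.solve(A,y); return np.round(x,4),[round(float(np.linalg.norm(P@(x-o))),4) for P,o in L]
def proj(tag,X):
    z=np.load(f'pics/{tag}.npz'); c=z['world_to_cam']@[*X,1]; u=z['intrinsics']@c[:3]; return np.round(u[:2]/u[2],1)
E
python3 - <<'E'
from h import *
c1=lambda u,v:('top0',(220+(u+.5)/3.4-.5,160+(v+.5)/3.4-.5)); c2=lambda u,v:('scene0',(80+(u+.5)/3.4-.5,150+(v+.5)/3.4-.5))
print('drift top',tri(c1(679,128),c2(75,232)))
print('drift base z.06',onz(*c1(622,133),.06),onz(*c2(118,342),.06))
print('punch top',tri(c1(545,160),c2(205,200)))
print('block corners top',[onz(*c1(*p),.06) for p in [(453,135),(668,80),(692,163),(482,216)]],[onz(*c2(*p),.06) for p in [(40,337),(241,214),(299,262),(92,388)]])
print('boss',onz(*c1(143,102),.05),onz(*c2(613,165),.0545),)
print('flange corners',[onz(*c1(*p),.016) for p in [(90,3),(250,52),(192,211),(40,162)]])
# boss ellipse by brightness
im=cv2.imread('pics/top0.png');g=cv2.cvtColor(im,cv2.COLOR_BGR2HSV)
m=((g[...,1]<60)&(g[...,2]>95)).astype(np.uint8); m[:150]=0;m[230:]=0;m[:,:225]=0;m[:,300:]=0
cs,_=cv2.findContours(m,cv2.RETR_CCOMP,cv2.CHAIN_APPROX_NONE)
for c in cs:
    if len(c)>20: e=cv2.fitEllipse(c);print(e,onz('top0',e[0],.05),onz('top0',e[0],.055))
im=cv2.imread('pics/scene0.png');g=cv2.cvtColor(im,cv2.COLOR_BGR2HSV)
m=((g[...,1]<60)&(g[...,2]>95)).astype(np.uint8); m[:180]=0;m[230:]=0;m[:,:230]=0;m[:,300:]=0
cs,_=cv2.findContours(m,cv2.RETR_CCOMP,cv2.CHAIN_APPROX_NONE)
for c in cs:
    if len(c)>20: e=cv2.fitEllipse(c);print(e,onz('scene0',e[0],.05),onz('scene0',e[0],.055))
E
```

```text
drift top (array([ 0.5671, -0.2821,  0.1471]), [0.0002, 0.0002])
drift base z.06 [ 0.5675 -0.2748  0.06  ] [ 0.5775 -0.283   0.06  ]
punch top (array([ 0.5457, -0.2053,  0.1168]), [0.0004, 0.0004])
block corners top [array([ 0.5641, -0.1555,  0.06  ]), array([ 0.6059, -0.3076,  0.06  ]), array([ 0.5471, -0.3235,  0.06  ]), array([ 0.5069, -0.1759,  0.06  ])] [array([ 0.5482, -0.3238,  0.06  ]), array([ 0.5069, -0.1821,  0.06  ]), array([ 0.5706, -0.1633,  0.06  ]), array([ 0.6053, -0.3053,  0.06  ])]
boss [0.5848 0.0668 0.05  ] [0.5906 0.0633 0.0545]
flange corners [array([0.662 , 0.1097, 0.016 ]), array([ 0.6263, -0.0123,  0.016 ]), array([0.5058, 0.0297, 0.016 ]), array([0.5405, 0.1449, 0.016 ])]
((261.5953674316406, 190.03814697265625), (40.79315185546875, 41.451141357421875), 81.15469360351562) [0.5839 0.0671 0.05  ] [0.5835 0.0669 0.055 ]
((261.5430603027344, 189.9034881591797), (26.73054313659668, 26.87820053100586), 41.8418083190918) [0.5842 0.0672 0.05  ] [0.5839 0.067  0.055 ]
((259.76593017578125, 197.65785217285156), (27.37064552307129, 41.58702087402344), 88.92141723632812) [0.5845 0.0662 0.05  ] [0.5893 0.0636 0.055 ]
((262.5877380371094, 203.28138732910156), (10.52324104309082, 24.542415618896484), 81.18856811523438) [0.6054 0.062  0.05  ] [0.61   0.0593 0.055 ]
((259.6340637207031, 196.18826293945312), (18.673433303833008, 27.11347198486328), 88.67301177978516) [0.5797 0.0687 0.05  ] [0.5845 0.066  0.055 ]
```

```bash
python3 -m jog '0.045 0.03 0 0 0 10.5 1; 0.045 0.03 0 0 0 10.5 1; 0.045 0.03 0 0 0 10.5 1; 0.045 0.03 0 0 0 10.5 1; 0.045 0.03 0 0 0 10.5 1; 0.045 0.03 0 0 0 10.5 1; 0.045 0.03 0 0 0 10.5 1; 0.045 0.03 0 0 0 10.5 1' 40
python3 -m jog '0.01 0.01 0 0 0 3 1;0.014 0.014 0 0 0 0 1;0 0 0 0 0 0 1'
python3 - <<'E'
from h import *
s=r.read_state(); print({k:np.round(s[k],4) for k in ('clock','joint_positions','ee_pos','ee_rot','force')})
snap('wrist','w1')
E
```

```text
clock: 1.15
ee_pos: [0.5442, -0.3039, 0.2384]
ee_rot: [0.623, 0.782, -0.0, -0.0]
force: [-0.3, -0.9, 0.8]
finger_gap: 0.0881
clock: 1.52
ee_pos: [0.567, -0.2807, 0.2386]
ee_rot: [0.605, 0.796, -0.0, -0.0]
force: [-0.2, -0.4, -0.7]
finger_gap: 0.0882
{'clock': np.float64(1.525), 'joint_positions': array([-6.4690e-01,  3.0750e-01,  1.4530e+00, -1.0000e-04,  1.3814e+00,
       -9.1750e-01]), 'ee_pos': array([ 0.567 , -0.2807,  0.2386]), 'ee_rot': array([ 6.053e-01,  7.960e-01, -0.000e+00, -2.000e-04]), 'force': array([-0.1728, -0.4283, -0.7456])}
```

View pics/w1.png

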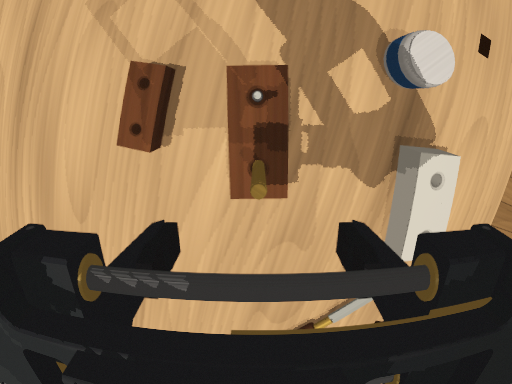

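The wrist view shows the big block between the jaws. The drift's brass top is at about (259,192), the punch top at (257,96), and the fingers straddle the drift symmetrically.

```bash
python3 - <<'E'
from h import *
print(onz('w1',(259,192),.148),onz('w1',(258,96),.118), [onz('w1',p,.06) for p in [(227,66),(288,66),(288,198),(231,198)]])
E
```

```text
[ 0.5676 -0.2812  0.148 ] [ 0.5457 -0.2052  0.118 ] [array([ 0.5045, -0.1805,  0.06  ]), array([ 0.5675, -0.1631,  0.06  ]), array([ 0.6093, -0.3053,  0.06  ]), array([ 0.5461, -0.3227,  0.06  ])]
```

```bash
python3 -m jog '0.0005 -0.0005 -0.035 0 0 0 1;0 0 -0.035 0 0 0 1;0 0 -0.035 0 0 0 1;0 0 -0.03 0 0 0 1;0 0 0 0 0 0 0.5;0 0 0 0 0 0 0;0 0 0 0 0 0 0;0 0 0 0 0 0 0' 50
python3 -m jog '0 0 0 0 0 0 0;0 0 0 0 0 0 0;0 0 0 0 0 0 0'
python3 - <<'E'
from h import *
snap('wrist','w2'); 
E
```

```text
clock: 2.58
ee_pos: [0.5681, -0.2822, 0.1051]
ee_rot: [0.605, 0.796, -0.0, 0.001]
force: [0.4, 0.6, -0.3]
finger_gap: 0.0504
clock: 2.95
ee_pos: [0.5675, -0.2816, 0.1037]
ee_rot: [0.605, 0.796, -0.0, -0.0]
force: [-0.1, -0.9, 0.2]
finger_gap: 0.0205
```

View pics/w2.png

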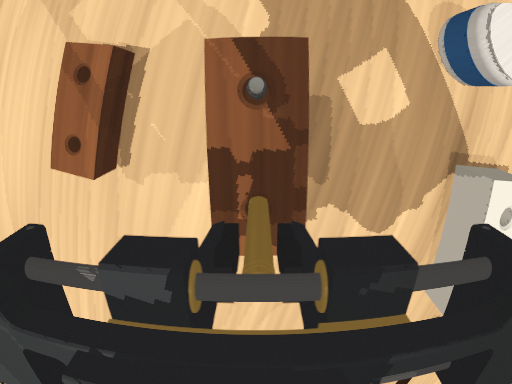

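The drift at (258,215) is centred between the closing pads. I keep closing, then lift.

```bash
python3 -m jog '0 0 0 0 0 0 0;0 0 0 0 0 0 0;0 0 0 0 0 0 0' 55
python3 -m jog '0 0 0.012 0 0 0 0;0 0 0.025 0 0 0 0;0 0 0.035 0 0 0 0;0 0 0.035 0 0 0 0;0 0 0.02 0 0 0 0;0 0 0 0 0 0 0;0 0 0 0 0 0 0'
python3 - <<'E'
from h import *
snap('wrist','w3');snap('scene','s3');snap('top','t3'); print(r.read_state()['ee_pos'])
a=cv2.imread('pics/s3.png')[130:290,60:310]; cv2.imwrite('pics/s3c.png',cv2.resize(a,None,fx=3,fy=3,interpolation=cv2.INTER_CUBIC))
E
```

```text
clock: 3.38
ee_pos: [0.5675, -0.2816, 0.1037]
ee_rot: [0.605, 0.796, 0.0, 0.0]
force: [0.8, 0.7, -0.8]
finger_gap: 0.0126
clock: 4.25
ee_pos: [0.5667, -0.2811, 0.2291]
ee_rot: [0.605, 0.796, -0.0, -0.001]
force: [-0.5, 0.5, -1.9]
finger_gap: 0.0126
[ 0.56675373 -0.28112889  0.22883151]
```

View pics/w3.png

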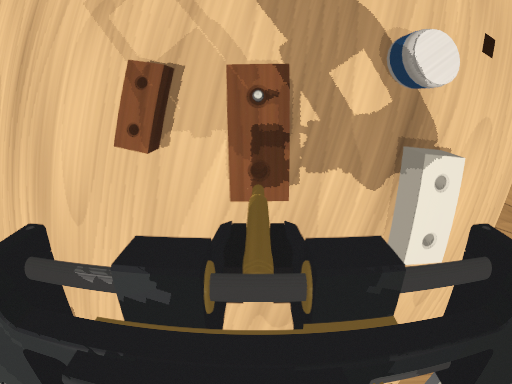

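View pics/s3c.png

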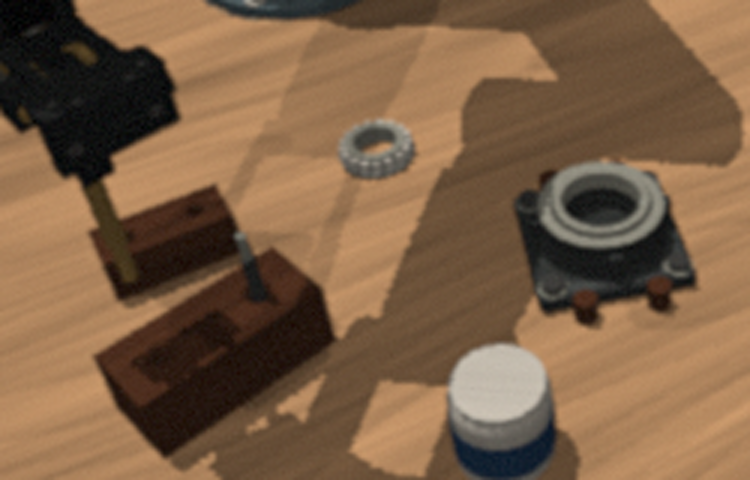

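The drift is up, with its tip at about (102,223) in the scene image and (258,190) in the wrist image. The block's hole is now empty and the punch has not moved.

```bash
python3 - <<'E'
from h import *
c=('s3',(60+128.5/3-.5,130+280.5/3-.5))
print(tri(('w3',(258.5,189)),c), onz('w3',(258.5,190),.135),onz(*c,.135))
a=cv2.imread('pics/w3.png')[150:280,200:320]; cv2.imwrite('pics/w3c.png',cv2.resize(a,None,fx=5,fy=4.6,interpolation=cv2.INTER_CUBIC))
E
```

```text
(array([ 0.5662, -0.2827,  0.1323]), [0.0018, 0.0018]) [ 0.5666 -0.281   0.135 ] [ 0.5684 -0.2844  0.135 ]
```

View pics/w3c.png

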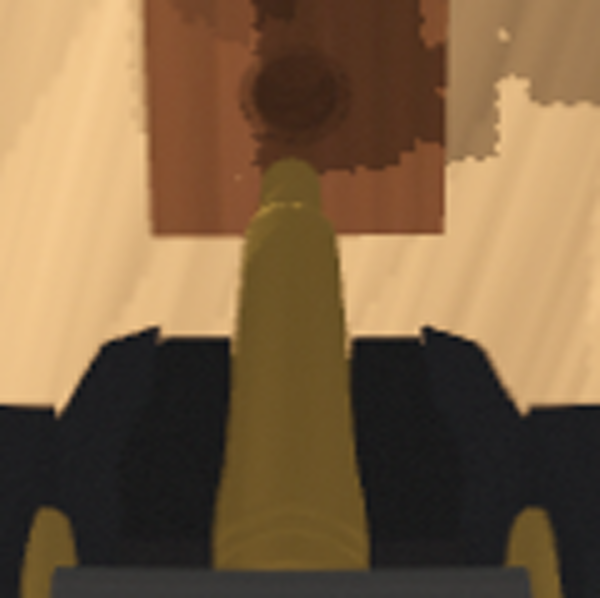

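```bash
python3 -m jog '0.003 0.03 0 0 0 0 0;0.003 0.055 0 0 0 0 0;0.003 0.06 0 0 0 0 0;0.003 0.06 0 0 0 0 0;0.002 0.06 0 0 0 0 0;0.002 0.055 0 0 0 0 0;0.001 0.028 0 0 0 0 0;0 0 0 0 0 0 0'
python3 -m jog '0 0 0 0 0 0 0'
python3 - <<'E'
from h import *
snap('wrist','w4');snap('scene','s4'); print(r.read_state()['ee_pos'])
a=cv2.imread('pics/s4.png')[100:260,150:350]; cv2.imwrite('pics/s4c.png',cv2.resize(a,None,fx=3.6,fy=3.6,interpolation=cv2.INTER_CUBIC))
E
```

```text
clock: 5.4
ee_pos: [0.5838, 0.0685, 0.2298]
ee_rot: [0.604, 0.797, -0.0, -0.001]
force: [-0.6, 0.2, -2.5]
finger_gap: 0.0129
clock: 5.52
ee_pos: [0.5843, 0.0657, 0.2301]
ee_rot: [0.605, 0.796, -0.001, -0.0]
force: [0.9, 0.2, -1.6]
finger_gap: 0.0123
[0.58444105 0.06508917 0.23035557]
```

View pics/w4.png

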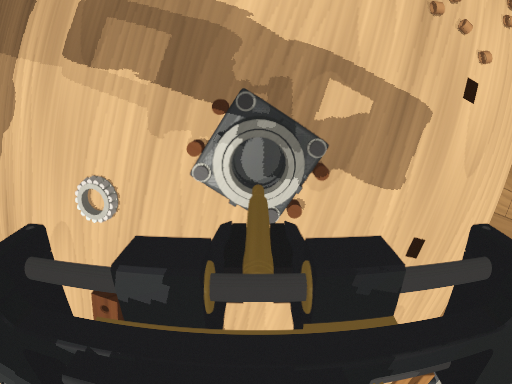

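View pics/s4c.png

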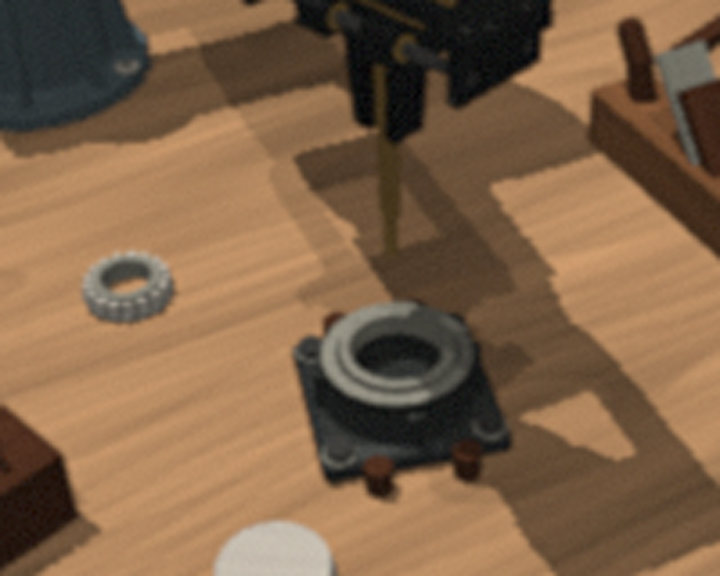

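The wrist view shows the housing at about (258,157) with the ring intact and the tip hanging over it at (258,188). I'll measure the centre by casting rim edges onto their planes.

```bash
python3 - <<'E'
from h import *
from scipy.optimize import least_squares
im=cv2.imread('pics/w4.png'); cv2.imwrite('pics/w4c.png',cv2.resize(im[80:230,180:340],None,fx=4,fy=4,interpolation=cv2.INTER_CUBIC))
g=cv2.GaussianBlur(cv2.cvtColor(im,cv2.COLOR_BGR2GRAY),(3,3),0).astype(float)
from scipy.spatial.transform import Rotation as Ro
z=np.load('pics/w4.npz');K=z['intrinsics'];H=z['hand_eye'];Rw=Ro.from_quat(z['rot']).as_matrix()
def pw(X):
    c=H[:3,:3].T@(Rw.T@(np.array(X)-z['pos'])-H[:3,3]); th=np.arctan2(np.hypot(c[0],c[1]),c[2]); s=th/np.hypot(c[0],c[1])
    return K[0,2]+K[0,0]*c[0]*s,K[1,2]+K[1,1]*c[1]*s
c0=np.array([.584,.067])
for h,R,name in [(.05,.052,'boss'),(.0545,.040,'cupout'),(.0545,.033,'cupin')]:
    # polar scan on world plane, strongest radial gradient within +-5mm
    P=[]
    for a in np.radians(np.arange(0,360,6)):
        rr=np.arange(R-.004,R+.004,.0003); v=[]
        for q in rr:
            u,w=pw([*(c0+q*np.array([np.cos(a),np.sin(a)])),h]); v.append(cv2.getRectSubPix(g.astype(np.float32),(1,1),(u,w))[0,0])
        d=np.gradient(np.array(v)); d=-d if R!=.033 else d
        i=np.argmax(d if name!='cupout' else -np.array(v)); P.append(c0+rr[i]*np.array([np.cos(a),np.sin(a)]))
    P=np.array(P)
    f=least_squares(lambda p:np.hypot(*(P-p[:2]).T)-p[2],[*c0,R],loss='soft_l1',f_scale=.0005)
    print(name,np.round(f.x,4),np.round(np.median(abs(f.fun)),5))
E
```

```text
boss [0.5832 0.0686 0.0516] 0.00023
cupout [0.583  0.0691 0.0403] 0.00017
cupin [0.5831 0.0685 0.0327] 0.00021
```

View pics/w4c.png

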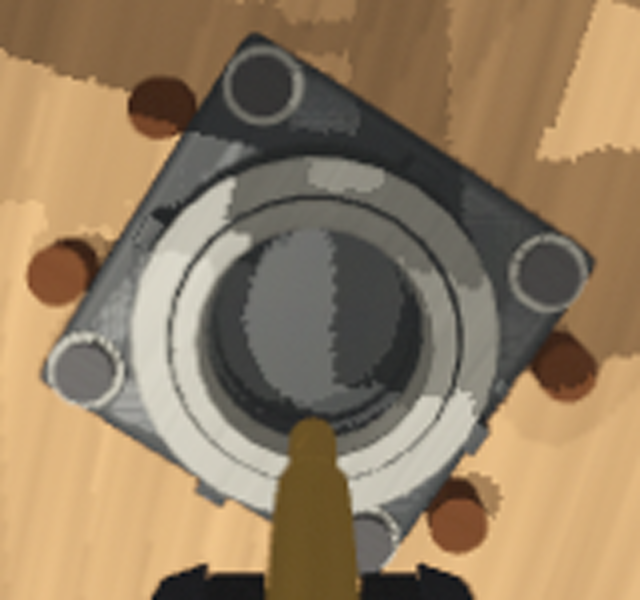

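```bash
python3 -m jog '0.016 0.001 -0.01 0 0 0 0;0.016 0.001 -0.02 0 0 0 0;0 0 -0.02 0 0 0 0;0 0 -0.01 0 0 0 0;0 0 0 0 0 0 0;0 0 0 0 0 0 0;0 0 0 0 0 0 0'
cat > fit.py <<'E'
from h import *
import sys
from scipy.optimize import least_squares
from scipy.spatial.transform import Rotation as Ro
tag=sys.argv[1]; snap('wrist',tag)
im=cv2.imread(f'pics/{tag}.png'); cv2.imwrite(f'pics/{tag}c.png',cv2.resize(im[60:300,140:380],None,fx=2.5,fy=2.5,interpolation=cv2.INTER_CUBIC))
g=cv2.GaussianBlur(cv2.cvtColor(im,cv2.COLOR_BGR2GRAY),(3,3),0).astype(np.float32)
z=np.load(f'pics/{tag}.npz');K=z['intrinsics'];H=z['hand_eye'];Rw=Ro.from_quat(z['rot']).as_matrix()
def pw(X):
    c=H[:3,:3].T@(Rw.T@(np.array(X)-z['pos'])-H[:3,3]); th=np.arctan2(np.hypot(c[0],c[1]),c[2]); s=th/np.hypot(c[0],c[1])
    return K[0,2]+K[0,0]*c[0]*s,K[1,2]+K[1,1]*c[1]*s
c0=np.array([.5835,.0675])
for h,R,name in [(.05,.052,'boss'),(.0545,.033,'cupin')]:
    P=[]
    for a in np.radians(np.arange(0,360,6)):
        rr=np.arange(R-.004,R+.004,.0003); v=[]
        for q in rr:
            v.append(cv2.getRectSubPix(g,(1,1),pw([*(c0+q*np.array([np.cos(a),np.sin(a)])),h]))[0,0])
        d=np.gradient(np.array(v)); d=-d if R!=.033 else d
        P.append(c0+rr[np.argmax(d)]*np.array([np.cos(a),np.sin(a)]))
    P=np.array(P)
    f=least_squares(lambda p:np.hypot(*(P-p[:2]).T)-p[2],[*c0,R],loss='soft_l1',f_scale=.0005)
    print(name,np.round(f.x,4),np.round(np.median(abs(f.fun)),5))
s=r.read_state(); print(np.round(s['ee_pos'],4),np.round(s['force'],1))
E
python3 fit.py w5
```

```text
clock: 6.5
ee_pos: [0.6169, 0.0684, 0.1718]
ee_rot: [0.605, 0.796, 0.0, 0.001]
force: [0.4, -0.1, -2.5]
finger_gap: 0.0126
boss [0.5831 0.0686 0.0515] 0.00018
cupin [0.5828 0.0686 0.0326] 0.00024
[0.6169 0.0684 0.1717] [ 0.1  0.7 -1.1]
```

View pics/w5c.png

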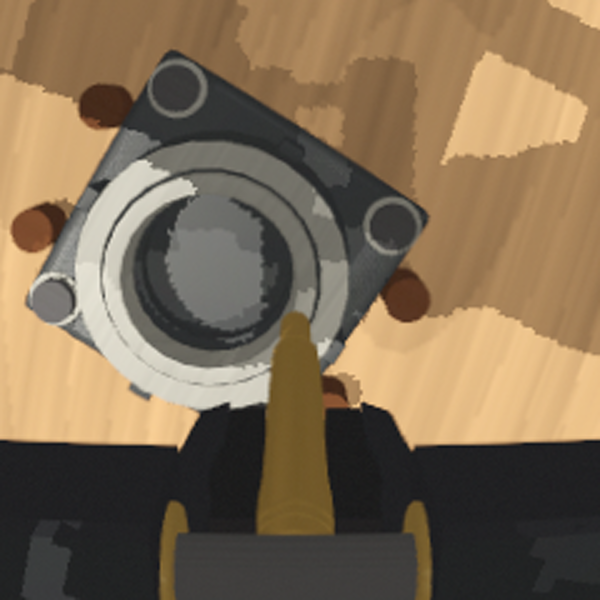

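The fits agree on a bore centre of (0.583, 0.0686). The tip is over the +x side of the rim at r≈34 mm, so I go down and feel for it.

```bash
python3 -m jog '0 0 -0.008 0 0 0 0;0 0 -0.008 0 0 0 0;0 0 -0.003 0 0 0 0;0 0 0 0 0 0 0'
python3 -m jog '0 0 -0.001 0 0 0 0;0 0 -0.001 0 0 0 0;0 0 -0.001 0 0 0 0'
python3 -m jog '0 0 -0.001 0 0 0 0;0 0 -0.001 0 0 0 0'
```

```text
clock: 7.05
ee_pos: [0.6161, 0.0684, 0.1511]
ee_rot: [0.605, 0.796, -0.0, -0.0]
force: [0.3, -0.0, -1.7]
finger_gap: 0.0128
clock: 7.42
ee_pos: [0.6165, 0.0684, 0.1488]
ee_rot: [0.605, 0.796, 0.0, 0.0]
force: [0.3, 0.5, -2.3]
finger_gap: 0.0128
clock: 7.68
ee_pos: [0.617, 0.0683, 0.1479]
ee_rot: [0.605, 0.796, 0.0, 0.001]
force: [-1.6, 0.1, 6.5]
finger_gap: 0.0128
```

```bash
python3 -m jog '0 0 -0.001 0 0 0 0;0 0 -0.0005 0 0 0 0;0 0 0 0 0 0 0'
python3 -m jog '0 0 0.004 0 0 0 0;-0.017 0 0.008 0 0 0 0;-0.03 0 0 0 0 0 0;-0.02 0 0 0 0 0 0;0 0 -0.003 0 0 0 0;0 0 -0.003 0 0 0 0;0 0 -0.002 0 0 0 0;0 0 0 0 0 0 0'
```

```text
clock: 8.05
ee_pos: [0.6172, 0.0683, 0.1468]
ee_rot: [0.605, 0.796, 0.0, 0.001]
force: [-1.1, -0.8, 6.1]
finger_gap: 0.0128
clock: 9.05
ee_pos: [0.5497, 0.0683, 0.1488]
ee_rot: [0.605, 0.796, -0.0, -0.0]
force: [-0.1, 0.1, -1.2]
finger_gap: 0.0128
```

```bash
python3 -m jog '0 0 -0.001 0 0 0 0;0 0 -0.001 0 0 0 0;0 0 -0.001 0 0 0 0'
python3 -m jog '0 0 -0.001 0 0 0 0;0 0 -0.0005 0 0 0 0;0 0 0 0 0 0 0'
python3 - <<'E'
from h import *
snap('scene','s6');snap('wrist','w6')
a=cv2.imread('pics/s6.png')[170:240,220:310]; cv2.imwrite('pics/s6c.png',cv2.resize(a,None,fx=8,fy=8,interpolation=cv2.INTER_CUBIC))
E
```

```text
clock: 9.43
ee_pos: [0.5499, 0.0683, 0.1472]
ee_rot: [0.605, 0.796, 0.0, 0.0]
force: [-1.4, -0.6, 5.4]
finger_gap: 0.0129
clock: 9.8
ee_pos: [0.5498, 0.0683, 0.1458]
ee_rot: [0.605, 0.796, 0.0, 0.0]
force: [-1.9, 0.1, 7.0]
finger_gap: 0.0126
```

View pics/w6.png

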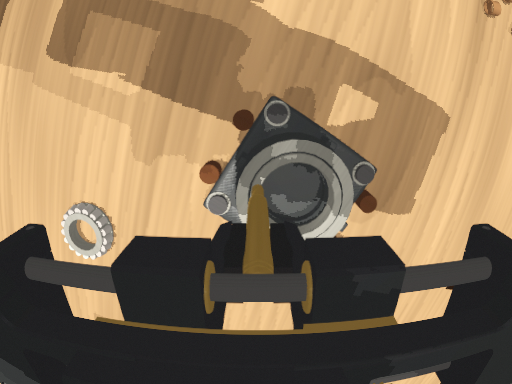

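View pics/s6c.png

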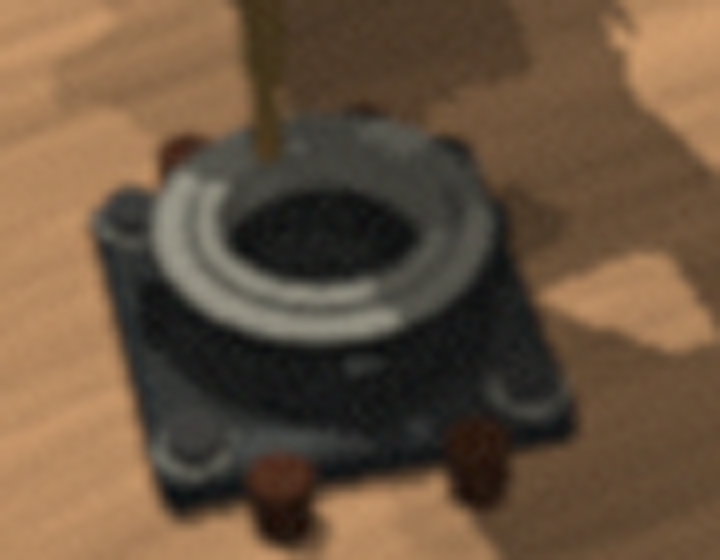

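```bash
python3 -m jog '0 0 0.004 0 0 0 0;0.017 0 0.003 0 0 0 0;0.03 0 0 0 0 0 0;0.02 0 0 0 0 0 0;0 0 -0.002 0 0 0 0;0 0 -0.002 0 0 0 0;0 0 -0.001 0 0 0 0;0 0 -0.001 0 0 0 0'
python3 -m jog '0 0 -0.001 0 0 0 0;0 0 -0.001 0 0 0 0'
python3 -m jog '0 0 -0.001 0 0 0 0;0 0 -0.001 0 0 0 0;0 0 0 0 0 0 0'
```

```text
clock: 10.9
ee_pos: [0.616, 0.0684, 0.1465]
ee_rot: [0.605, 0.796, -0.0, 0.0]
force: [-2.8, 0.2, 5.8]
finger_gap: 0.0126
clock: 11.15
ee_pos: [0.6164, 0.0684, 0.145]
ee_rot: [0.605, 0.796, 0.0, 0.0]
force: [-3.2, 0.4, 7.4]
finger_gap: 0.0133
clock: 11.52
ee_pos: [0.6166, 0.0684, 0.1433]
ee_rot: [0.605, 0.796, 0.0, 0.001]
force: [-3.7, 0.4, 8.7]
finger_gap: 0.0128
```

```bash
python3 -m jog '0 0 0.005 0 0 0 0;-0.017 0 0.003 0 0 0 0;-0.03 0 0 0 0 0 0;-0.0195 0 0 0 0 0 0;0 0 -0.002 0 0 0 0;0 0 -0.001 0 0 0 0;0 0 -0.001 0 0 0 0;0 0 -0.001 0 0 0 0'
python3 -m jog '0 0 -0.001 0 0 0 0;0 0 -0.001 0 0 0 0'
python3 -m jog '0 0 -0.001 0 0 0 0;0 0 -0.001 0 0 0 0;0 0 0 0 0 0 0'
```

```text
clock: 12.52
ee_pos: [0.5509, 0.0682, 0.1454]
ee_rot: [0.605, 0.796, 0.0, 0.0]
force: [-1.2, -0.7, 4.9]
finger_gap: 0.0128
clock: 12.78
ee_pos: [0.5505, 0.0683, 0.1432]
ee_rot: [0.605, 0.796, 0.0, 0.0]
force: [-1.6, 0.3, 7.2]
finger_gap: 0.0127
clock: 13.15
ee_pos: [0.5504, 0.0683, 0.1414]
ee_rot: [0.605, 0.796, 0.0, 0.0]
force: [-0.8, -0.5, 7.2]
finger_gap: 0.0124
```

```bash
python3 -m jog '0 0 0.005 0 0 0 0;0.016 0 0.003 0 0 0 0;0.03 0 0 0 0 0 0;0.0185 0 0 0 0 0 0;0 0 -0.002 0 0 0 0;0 0 -0.002 0 0 0 0;0 0 -0.001 0 0 0 0;0 0 -0.001 0 0 0 0'
python3 -m jog '0 0 -0.001 0 0 0 0;0 0 -0.001 0 0 0 0'
python3 -m jog '0 0 -0.001 0 0 0 0;0 0 -0.001 0 0 0 0;0 0 0 0 0 0 0'
```

```text
clock: 14.15
ee_pos: [0.6139, 0.0685, 0.1431]
ee_rot: [0.605, 0.796, -0.0, -0.0]
force: [-2.6, 0.3, 4.4]
finger_gap: 0.0125
clock: 14.4
ee_pos: [0.6143, 0.0684, 0.1416]
ee_rot: [0.605, 0.796, 0.0, 0.0]
force: [-3.7, 0.2, 5.3]
finger_gap: 0.0124
clock: 14.78
ee_pos: [0.6146, 0.0684, 0.1401]
ee_rot: [0.605, 0.796, 0.0, 0.0]
force: [-3.3, -0.1, 7.8]
finger_gap: 0.0121
```

```bash
python3 -m jog '0 0 0.005 0 0 0 0;-0.016 0 0.003 0 0 0 0;-0.03 0 0 0 0 0 0;-0.0185 0 0 0 0 0 0;0 0 -0.002 0 0 0 0;0 0 -0.002 0 0 0 0;0 0 -0.001 0 0 0 0;0 0 -0.001 0 0 0 0'
python3 fit.py w7
python3 - <<'E'
from h import *
snap('scene','s7')
a=cv2.imread('pics/s7.png')[170:240,220:310]; cv2.imwrite('pics/s7c.png',cv2.resize(a,None,fx=8,fy=8,interpolation=cv2.INTER_CUBIC))
E
```

```text
clock: 15.78
ee_pos: [0.5508, 0.0683, 0.1413]
ee_rot: [0.605, 0.796, 0.0, 0.0]
force: [-1.9, -0.5, 4.4]
finger_gap: 0.0123
boss [0.5833 0.0685 0.0517] 0.00038
cupin [0.581  0.0688 0.0327] 0.00099
[0.5508 0.0683 0.1413] [-0.3 -0.1  4.2]
```

View pics/w7c.png

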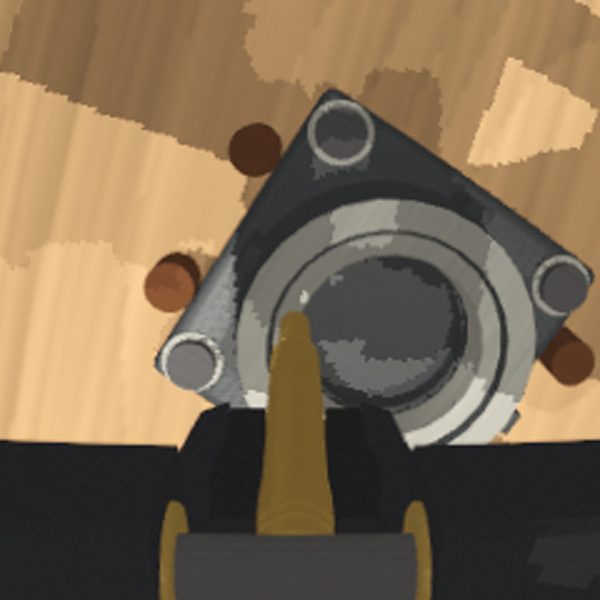

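View pics/s7c.png

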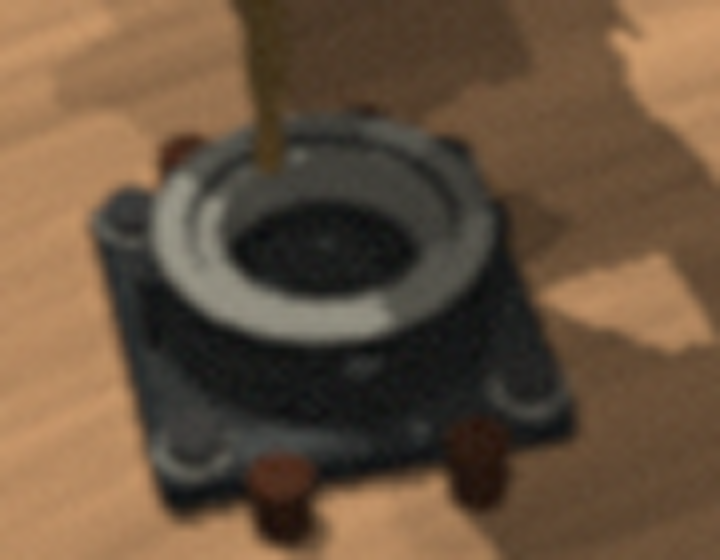

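Both views show the cup now sunk a few mm below the bright face, with the tip on the −x side of its rim at w7c (292,325). I continue in small steps.

```bash
python3 -m jog '0 0 -0.001 0 0 0 0;0 0 -0.001 0 0 0 0'
python3 -m jog '0 0 -0.001 0 0 0 0;0 0 -0.0005 0 0 0 0;0 0 0 0 0 0 0'
```

```text
clock: 16.12
ee_pos: [0.5506, 0.0683, 0.1395]
ee_rot: [0.605, 0.796, 0.0, 0.001]
force: [-1.7, -0.9, 6.8]
finger_gap: 0.0126
clock: 16.5
ee_pos: [0.5505, 0.0683, 0.1382]
ee_rot: [0.605, 0.796, 0.0, 0.001]
force: [-1.6, -0.5, 8.3]
finger_gap: 0.0128
```

```bash
python3 -m jog '0 0 0.005 0 0 0 0;0.016 0 0.004 0 0 0 0;0.03 0 0 0 0 0 0;0.018 0 0 0 0 0 0;0 0 -0.003 0 0 0 0;0 0 -0.002 0 0 0 0;0 0 -0.001 0 0 0 0;0 0 -0.001 0 0 0 0'
python3 -m jog '0 0 -0.001 0 0 0 0;0 0 -0.001 0 0 0 0'
python3 -m jog '0 0 -0.001 0 0 0 0;0 0 0 0 0 0 0'
```

```text
clock: 17.5
ee_pos: [0.6135, 0.0684, 0.1399]
ee_rot: [0.605, 0.796, -0.0, -0.0]
force: [-3.3, 0.5, 6.0]
finger_gap: 0.0129
clock: 17.75
ee_pos: [0.6139, 0.0684, 0.1382]
ee_rot: [0.605, 0.796, 0.0, 0.0]
force: [-2.6, 0.1, 6.6]
finger_gap: 0.0129
clock: 18.0
ee_pos: [0.614, 0.0684, 0.1374]
ee_rot: [0.605, 0.796, 0.0, 0.0]
force: [-2.1, 0.3, 6.1]
finger_gap: 0.0128
```

```bash
python3 -m jog '0 0 -0.001 0 0 0 0;0 0 0 0 0 0 0'
python3 -m jog '0 0 0.005 0 0 0 0;-0.016 0 0.004 0 0 0 0;-0.03 0 0 0 0 0 0;-0.0175 0 0 0 0 0 0;0 0 -0.003 0 0 0 0;0 0 -0.002 0 0 0 0;0 0 -0.001 0 0 0 0;0 0 -0.001 0 0 0 0'
python3 -m jog '0 0 -0.001 0 0 0 0;0 0 -0.001 0 0 0 0'
```

```text
clock: 18.25
ee_pos: [0.6142, 0.0684, 0.1371]
ee_rot: [0.605, 0.796, 0.0, 0.001]
force: [-4.7, 0.3, 10.4]
finger_gap: 0.0125
clock: 19.25
ee_pos: [0.5513, 0.0683, 0.138]
ee_rot: [0.605, 0.796, 0.0, 0.0]
force: [-2.1, 0.4, 10.2]
finger_gap: 0.0125
clock: 19.5
ee_pos: [0.5519, 0.0682, 0.1377]
ee_rot: [0.605, 0.796, 0.001, 0.001]
force: [-6.1, 0.6, 17.9]
finger_gap: 0.0125
```

The −x side went solid at TCP z≈0.1377 under about 19 N, and the +x side stiffened at 0.1371. I feel each of the four sides up to about 16 N.

```bash
python3 -m jog '0 0 0.005 0 0 0 0;0.016 0 0.004 0 0 0 0;0.03 0 0 0 0 0 0;0.017 0 0 0 0 0 0;0 0 -0.003 0 0 0 0;0 0 -0.002 0 0 0 0;0 0 -0.001 0 0 0 0;0 0 -0.0005 0 0 0 0'
python3 -m jog '0 0 -0.001 0 0 0 0;0 0 0 0 0 0 0'
```

```text
clock: 20.5
ee_pos: [0.6127, 0.0685, 0.1376]
ee_rot: [0.605, 0.796, -0.0, -0.0]
force: [-1.3, -0.1, -1.0]
finger_gap: 0.0125
clock: 20.75
ee_pos: [0.6129, 0.0684, 0.1365]
ee_rot: [0.605, 0.796, -0.0, -0.0]
force: [-1.7, -0.1, -0.6]
finger_gap: 0.0127
```

```bash
python3 fit.py w8
python3 - <<'E'
from h import *
snap('scene','s8')
a=cv2.imread('pics/s8.png')[130:240,220:310]; cv2.imwrite('pics/s8c.png',cv2.resize(a,None,fx=5.4,fy=5.4,interpolation=cv2.INTER_CUBIC))
E
```

```text
boss [0.5832 0.0683 0.0517] 0.00029
cupin [0.5841 0.0706 0.032 ] 0.00076
[0.6129 0.0684 0.1365] [-3.1 -0.1 -1.2]
```

View pics/w8c.png

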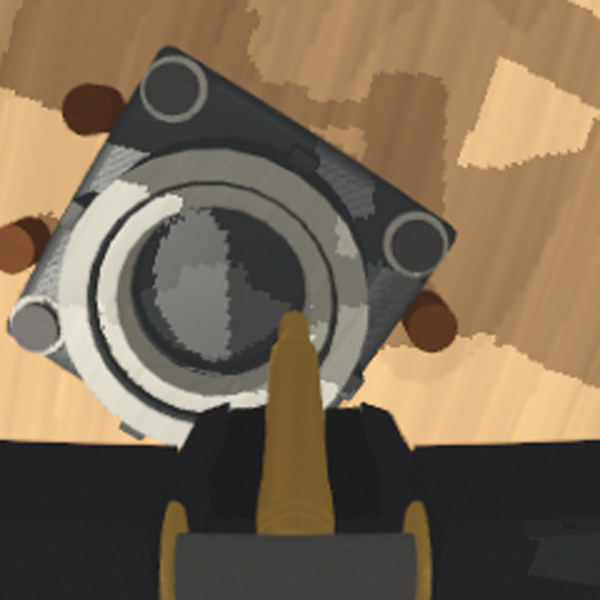

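View pics/s8c.png

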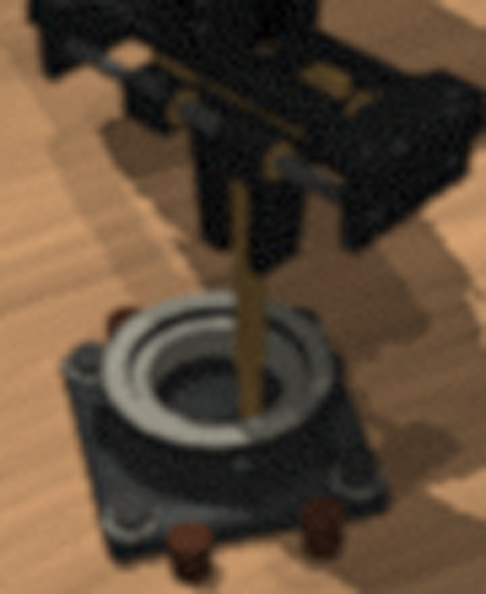

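The tip at w8c (291,322) slid just inside the rim. It sits about 1 mm towards −x, so I aimed too far in. I lift, shift outward and feel again.

```bash
python3 -m jog '0 0 0.006 0 0 0 0;0.0045 0 0 0 0 0 0;0 0 0 0 0 0 0;0 0 -0.003 0 0 0 0;0 0 -0.001 0 0 0 0;0 0 -0.001 0 0 0 0'
python3 -m jog '0 0 -0.001 0 0 0 0;0 0 0 0 0 0 0'
```

```text
clock: 21.6
ee_pos: [0.618, 0.0683, 0.1381]
ee_rot: [0.605, 0.796, -0.0, 0.0]
force: [-3.5, -0.9, 5.1]
finger_gap: 0.0126
clock: 21.85
ee_pos: [0.6182, 0.0683, 0.138]
ee_rot: [0.605, 0.796, 0.0, 0.0]
force: [-3.4, 0.2, 6.5]
finger_gap: 0.0125
```

```bash
python3 -m jog '-0.001 0 -0.001 0 0 0 0;0 0 0 0 0 0 0'
python3 -m jog '0 0 -0.0005 0 0 0 0;0 0 0 0 0 0 0'
```

```text
clock: 22.1
ee_pos: [0.618, 0.0684, 0.138]
ee_rot: [0.605, 0.796, 0.001, 0.001]
force: [-2.9, -0.9, 10.6]
finger_gap: 0.0128
clock: 22.35
ee_pos: [0.6181, 0.0683, 0.1379]
ee_rot: [0.605, 0.796, 0.001, 0.001]
force: [-4.2, -0.2, 12.2]
finger_gap: 0.0125
```

```bash
python3 -m jog '0 0 -0.0005 0 0 0 0;0 0 0 0 0 0 0'
python3 fit.py w9
python3 - <<'E'
from h import *
snap('scene','s9')
a=cv2.imread('pics/s9.png')[170:240,220:310]; cv2.imwrite('pics/s9c.png',cv2.resize(a,None,fx=8,fy=8,interpolation=cv2.INTER_CUBIC))
E
```

```text
clock: 22.6
ee_pos: [0.6182, 0.0683, 0.1378]
ee_rot: [0.605, 0.796, 0.001, 0.001]
force: [-4.2, -0.7, 13.6]
finger_gap: 0.0129
boss [0.5832 0.0683 0.0518] 0.00036
cupin [0.5842 0.0704 0.0321] 0.00075
[0.6182 0.0683 0.1378] [-4.9 -0.1 13.9]
```

View pics/w9c.png

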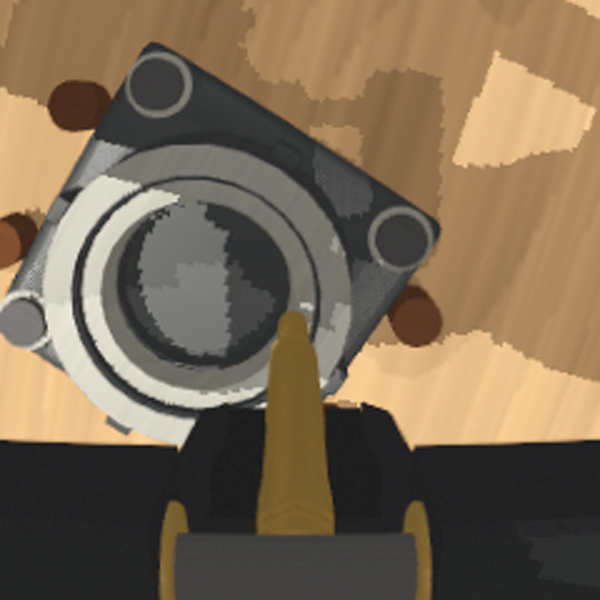

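View pics/s9c.png

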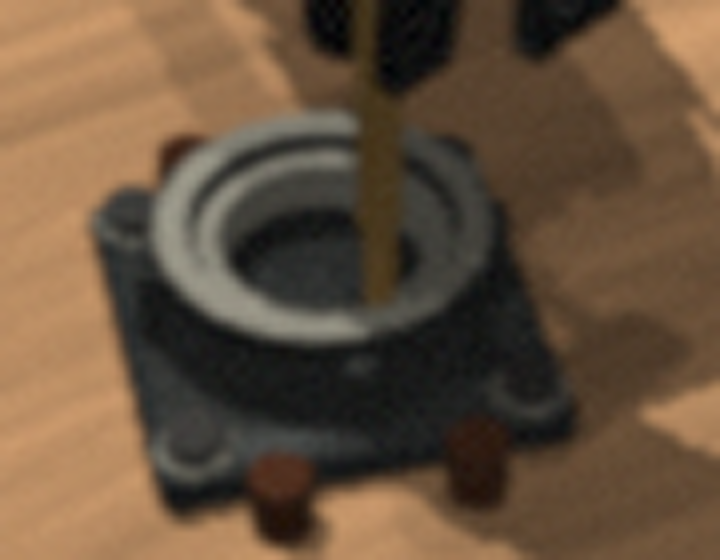

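```bash
python3 -m jog '0 0 0.006 0 0 0 0;-0.017 0 0.003 0 0 0 0;-0.03 0 0 0 0 0 0;-0.0195 0 0 0 0 0 0;0 0 -0.003 0 0 0 0;0 0 -0.002 0 0 0 0;0 0 -0.001 0 0 0 0;0 0 0 0 0 0 0'
python3 -m jog '0 0 -0.001 0 0 0 0;0 0 0 0 0 0 0'
python3 -m jog '0 0 -0.0005 0 0 0 0;0 0 0 0 0 0 0'
```

```text
clock: 23.7
ee_pos: [0.5513, 0.0683, 0.1381]
ee_rot: [0.605, 0.796, 0.0, 0.0]
force: [-0.3, -0.1, 3.1]
finger_gap: 0.0127
clock: 23.95
ee_pos: [0.5515, 0.0683, 0.138]
ee_rot: [0.605, 0.796, 0.0, 0.001]
force: [-1.9, -0.4, 7.4]
finger_gap: 0.0128
clock: 24.2
ee_pos: [0.5516, 0.0683, 0.1379]
ee_rot: [0.605, 0.796, 0.001, 0.001]
force: [-1.5, -0.2, 10.3]
finger_gap: 0.0126
```

```bash
python3 -m jog '0 0 0.006 0 0 0 0;0.016 -0.016 0.003 0 0 0 0;0.017 -0.0175 0 0 0 0 0;0 0 0 0 0 0 0;0 0 -0.003 0 0 0 0;0 0 -0.002 0 0 0 0;0 0 -0.001 0 0 0 0;0 0 0 0 0 0 0'
python3 -m jog '0 0 -0.001 0 0 0 0;0 0 0 0 0 0 0'
python3 -m jog '0 0 -0.001 0 0 0 0;0 0 0 0 0 0 0'
```

```text
clock: 25.2
ee_pos: [0.5832, 0.0352, 0.1391]
ee_rot: [0.605, 0.796, -0.0, -0.0]
force: [0.4, 0.2, -2.1]
finger_gap: 0.0127
clock: 25.45
ee_pos: [0.5835, 0.0349, 0.1382]
ee_rot: [0.605, 0.796, 0.0, 0.0]
force: [-0.2, -0.4, -2.1]
finger_gap: 0.0126
clock: 25.7
ee_pos: [0.5838, 0.0348, 0.138]
ee_rot: [0.605, 0.796, 0.0, 0.0]
force: [-1.9, -0.2, 4.1]
finger_gap: 0.0126
```

Contact at 0.138 here too. I push on to about 15 N, then check the +y side.

```bash
python3 -m jog '0 0 -0.001 0 0 0 0;0 0 0 0 0 0 0'
python3 -m jog '0 0 -0.0005 0 0 0 0;0 0 0 0 0 0 0'
python3 -m jog '0 0 0.006 0 0 0 0;0 0.016 0.003 0 0 0 0;0 0.03 0 0 0 0 0;0 0.0205 0 0 0 0 0;0 0 -0.003 0 0 0 0;0 0 -0.002 0 0 0 0;0 0 -0.001 0 0 0 0;0 0 0 0 0 0 0'
python3 -m jog '0 0 -0.001 0 0 0 0;0 0 0 0 0 0 0'
```

```text
clock: 25.95
ee_pos: [0.5841, 0.0348, 0.1379]
ee_rot: [0.605, 0.796, 0.0, 0.001]
force: [-3.1, 0.8, 10.3]
finger_gap: 0.0128
clock: 26.2
ee_pos: [0.5842, 0.0348, 0.1379]
ee_rot: [0.605, 0.796, 0.0, 0.001]
force: [-3.9, -0.1, 12.2]
finger_gap: 0.0125
clock: 27.2
ee_pos: [0.5835, 0.1007, 0.1385]
ee_rot: [0.605, 0.796, -0.0, -0.0]
force: [-0.7, 0.3, -1.9]
finger_gap: 0.0125
clock: 27.45
ee_pos: [0.5838, 0.101, 0.1381]
ee_rot: [0.605, 0.796, 0.0, 0.0]
force: [-0.2, -1.0, -0.1]
finger_gap: 0.0125
```

```bash
python3 -m jog '0 0 -0.001 0 0 0 0;0 0 0 0 0 0 0'
python3 -m jog '0 0 -0.001 0 0 0 0;0 0 0 0 0 0 0'
```

```text
clock: 27.7
ee_pos: [0.584, 0.1011, 0.138]
ee_rot: [0.605, 0.796, 0.0, 0.001]
force: [-2.1, -0.4, 6.5]
finger_gap: 0.0122
clock: 27.95
ee_pos: [0.5843, 0.1011, 0.1378]
ee_rot: [0.605, 0.796, 0.0, 0.001]
force: [-3.3, -0.7, 10.1]
finger_gap: 0.0127
```

All four sides stop solid at the same TCP height (0.138 ± 0.0001), so the cup is home and square. I do one last firm feel here, then lift and carry the drift back.

```bash
python3 -m jog '0 0 -0.0005 0 0 0 0;0 0 0 0 0 0 0'
python3 -m jog '0 0 0.01 0 0 0 0;0 0 0.03 0 0 0 0;0 0 0.035 0 0 0 0;0 0 0.022 0 0 0 0;0 0 0 0 0 0 0;0 0 0 0 0 0 0;0 0 0 0 0 0 0'
python3 fit.py w10
```

```text
clock: 28.2
ee_pos: [0.5844, 0.1011, 0.1378]
ee_rot: [0.605, 0.796, 0.0, 0.001]
force: [-4.8, -1.6, 12.4]
finger_gap: 0.0124
clock: 29.08
ee_pos: [0.5826, 0.1014, 0.2305]
ee_rot: [0.605, 0.796, -0.001, -0.001]
force: [-0.2, -0.3, -1.7]
finger_gap: 0.0125
boss [0.583  0.0691 0.0514] 0.0002
cupin [0.5829 0.0712 0.0321] 0.00052
[0.5827 0.1014 0.2307] [ 0.  -1.2 -1.2]
```

View pics/w10c.png

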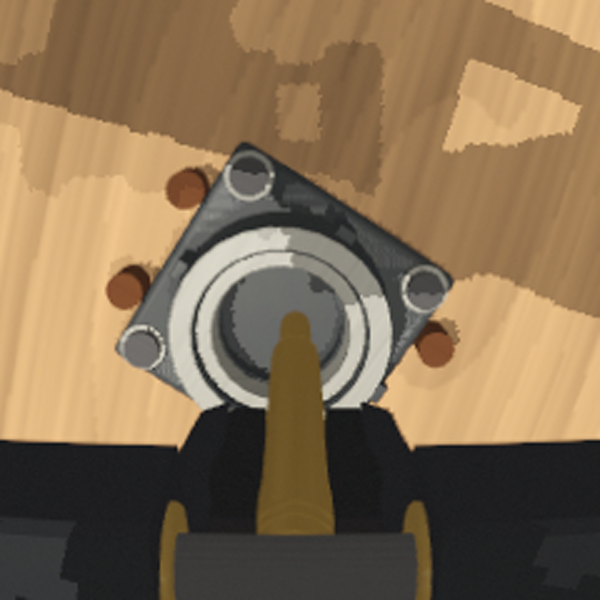

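The cup looks evenly recessed all round, and the drift hangs straight with its tip at (294,320). Now back to the empty hole.

```bash
python3 -m jog '-0.002 -0.03 0 0 0 0 0;-0.002 -0.055 0 0 0 0 0;-0.002 -0.06 0 0 0 0 0;-0.002 -0.06 0 0 0 0 0;-0.002 -0.06 0 0 0 0 0;-0.002 -0.06 0 0 0 0 0;-0.002 -0.04 0 0 0 0 0;-0.001 -0.018 0 0 0 0 0'
python3 -m jog '0 0 0 0 0 0 0;0 0 0 0 0 0 0;0 0 0 0 0 0 0;0 0 0 0 0 0 0'
python3 - <<'E'
from h import *
snap('wrist','w11'); snap('scene','s11')
a=cv2.imread('pics/w11.png')[50:250,170:350]; cv2.imwrite('pics/w11c.png',cv2.resize(a,None,fx=3,fy=3,interpolation=cv2.INTER_CUBIC))
a=cv2.imread('pics/s11.png')[150:290,60:200]; cv2.imwrite('pics/s11c.png',cv2.resize(a,None,fx=4,fy=4,interpolation=cv2.INTER_CUBIC))
E
```

```text
clock: 30.12
ee_pos: [0.5677, -0.2837, 0.2311]
ee_rot: [0.606, 0.796, -0.0, -0.001]
force: [0.1, 0.7, -1.6]
finger_gap: 0.0125
clock: 30.62
ee_pos: [0.5688, -0.2805, 0.2324]
ee_rot: [0.604, 0.797, 0.0, 0.0]
force: [-0.5, -0.3, -2.0]
finger_gap: 0.0129
```

View pics/w11c.png

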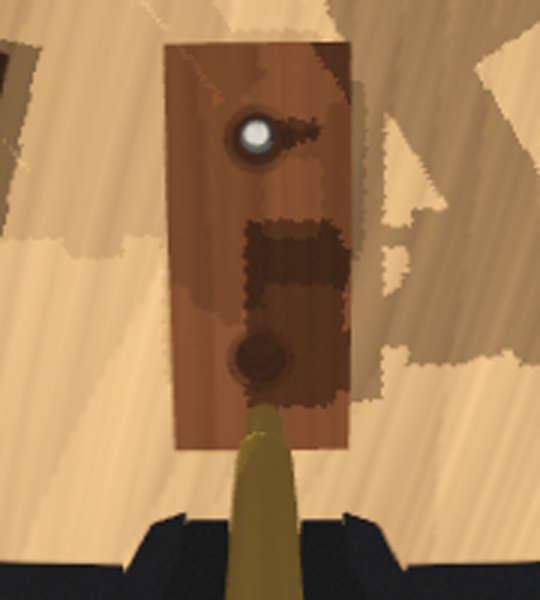

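View pics/s11c.png

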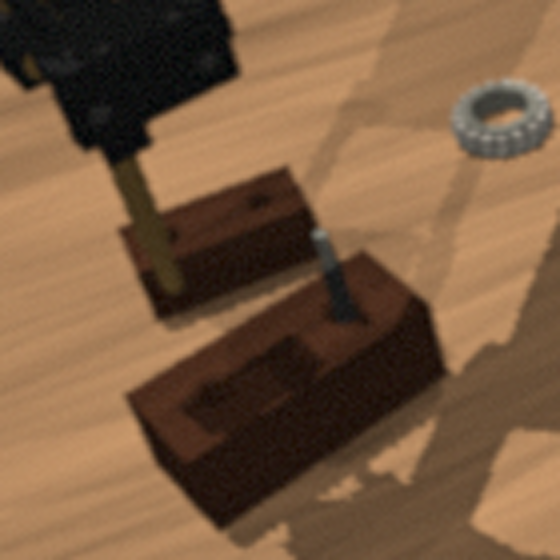

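```bash
python3 - <<'E'
from h import *
p=lambda u,v:(170+(u+.5)/3-.5,50+(v+.5)/3-.5)
print('hole',onz('w11',p(262,358),.06),'tip',onz('w11',p(264,418),.138), r.read_state()['ee_pos'])
E
```

```text
hole [ 0.5673 -0.2804  0.06  ] tip [ 0.5679 -0.2799  0.138 ] [ 0.56869511 -0.28094256  0.23238365]
```

```bash
python3 -m jog '-0.001 0 -0.025 0 0 0 0;0 0 -0.025 0 0 0 0;0 0 -0.018 0 0 0 0;0 0 -0.005 0 0 0 0;0 0 -0.005 0 0 0 0;0 0 -0.006 0 0 0 0;0 0 -0.006 0 0 0 0;0 0 0 0 0 0 0'
python3 -m jog '0 0 -0.01 0 0 0 0;0 0 -0.01 0 0 0 0;0 0 0 0 0 0 0'
```

```text
clock: 31.72
ee_pos: [0.5672, -0.2814, 0.1417]
ee_rot: [0.605, 0.796, 0.0, -0.0]
force: [-0.4, 1.6, -1.2]
finger_gap: 0.0124
clock: 32.1
ee_pos: [0.5666, -0.281, 0.1206]
ee_rot: [0.605, 0.796, -0.0, -0.001]
force: [0.2, 0.2, -1.8]
finger_gap: 0.0123
```

```bash
python3 -m jog '0 0 -0.007 0 0 0 0;0 0 -0.006 0 0 0 0;0 0 -0.002 0 0 0 0;0 0 -0.001 0 0 0 0;0 0 0 0 0 0 0'
python3 -m jog '0 0 -0.0005 0 0 0 0;0 0 -0.0005 0 0 0 0'
```

```text
clock: 32.72
ee_pos: [0.5675, -0.2817, 0.1063]
ee_rot: [0.605, 0.796, -0.0, 0.0]
force: [0.3, -0.2, -1.6]
finger_gap: 0.0124
clock: 32.98
ee_pos: [0.5676, -0.2817, 0.1054]
ee_rot: [0.605, 0.796, -0.0, 0.0]
force: [-0.1, -0.1, -1.6]
finger_gap: 0.0128
```

```bash
python3 -m jog '0 0 -0.0005 0 0 0 0;0 0 -0.0005 0 0 0 0;0 0 -0.0005 0 0 0 0'
python3 -m jog '0 0 0 0 0 0 0.15;0 0 0 0 0 0 0.3;0 0 0 0 0 0 0.5;0 0 0 0 0 0 0.7;0 0 0 0 0 0 1;0 0 0 0 0 0 1;0 0 0 0 0 0 1;0 0 0 0 0 0 1'
```

```text
clock: 33.35
ee_pos: [0.5675, -0.2816, 0.1037]
ee_rot: [0.605, 0.796, -0.0, -0.0]
force: [-0.5, -0.2, -1.6]
finger_gap: 0.0127
clock: 34.35
ee_pos: [0.5674, -0.2816, 0.1037]
ee_rot: [0.605, 0.796, -0.0, -0.0]
force: [-0.3, -1.0, 0.1]
finger_gap: 0.0809
```

```bash
python3 -m jog '0 0 0.015 0 0 0 1;0 0 0.035 0 0 0 1;0 0 0.045 0 0 0 1;0 0 0.045 0 0 0 1;0 0 0.02 0 0 0 1;0 0 0 0 0 0 1;0 0 0 0 0 0 1'
python3 - <<'E'
from h import *
for n in ['wrist','scene','top']: snap(n,n[0]+'12')
a=cv2.imread('pics/s12.png')[150:290,80:310]; cv2.imwrite('pics/s12c.png',cv2.resize(a,None,fx=3.4,fy=3.4,interpolation=cv2.INTER_CUBIC))
a=cv2.imread('pics/t12.png')[110:300,220:450]; cv2.imwrite('pics/t12c.png',cv2.resize(a,None,fx=3,fy=3,interpolation=cv2.INTER_CUBIC))
E
```

```text
clock: 35.22
ee_pos: [0.5666, -0.2811, 0.2615]
ee_rot: [0.605, 0.796, -0.0, -0.002]
force: [0.2, -0.4, 0.1]
finger_gap: 0.0883
```

View pics/s12c.png

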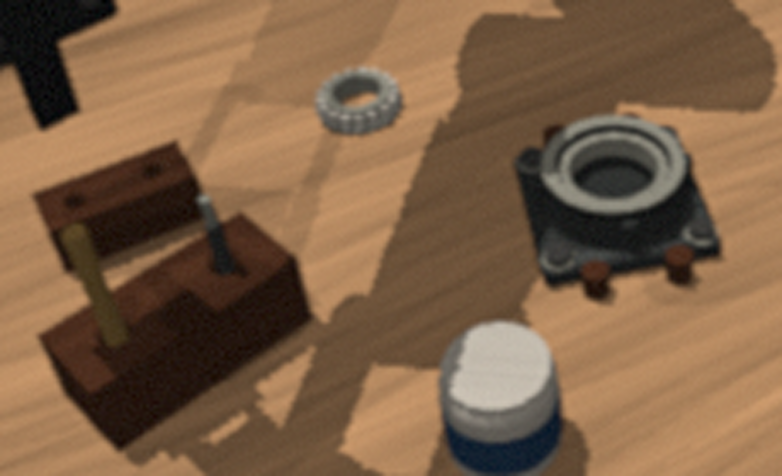

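View pics/w12.png

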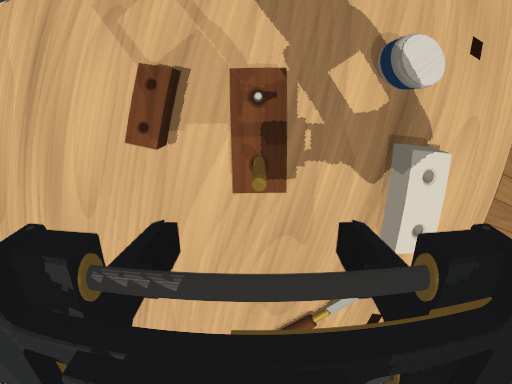

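View pics/t12c.png

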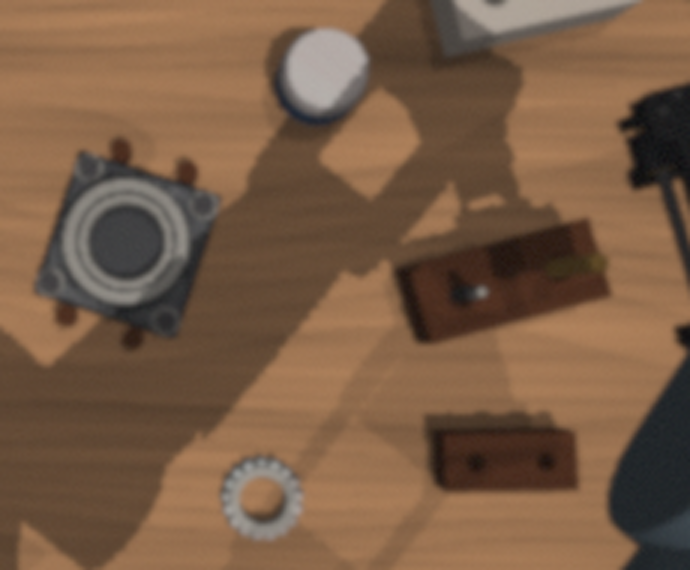

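The scene crop shows the drift upright in its hole, with its top at (76,232), the same pixel as at the start. The cup is evenly recessed, and the punch, cone and tin are where they were. The gripper is clear, so I hand in.

```bash
python3 -c "
from bench import job_done,r
print(r.read_state()['clock']); print(job_done())"
```

```text
35.375
the job is handed in; nothing more can be done
None
```

I drove the cup home on the shoulder with the brass drift, stood the drift back in its own hole of the tool block, and handed the job in at 35.4 s. I pushed alternately on the −x and +x sides of the rim, about 3 mm at a time.

**Last checks:**
- **Seating:** all four sides (±x, ±y) stopped solid at the same tool height, 0.138 m, to within about 0.1 mm. That puts the rim about 6 mm below the face.
- **Force:** the four sides held roughly 14–20 N without moving. The highest reading was about 20 N on the −x side.
- **Drift and bench:** the last pictures show the drift upright at its starting position, the gripper clear, and the punch, cone and tin unmoved. I did not look at the plane again after the start, but the arm never went near it.

**What disagreed:**
- **Low reading on +x:** one earlier push there read 0.1371 m, 0.8 mm lower than the final contact. On the next visit I had aimed too far inward, and the tip sat just inside the rim. I moved outward and repeated that side, and it then agreed with the others.
- **Drift released slightly high:** it may have slipped up a little in the grip while pushing. The wrist felt no hole bottom just before I let go, so the drift settled the last bit itself.

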